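# Slide the backup battery into its dock and connect it

### The job

Push the heavy grey battery box along the bench, low down at its black terminal step so that it slides and does not tip, until it is fully home between the guide rails and square against the docking console's back stop. Then press the green button on the console all the way down and let it come up again. Do not lift or tip the battery, and leave everything else on the bench where it is.

Things in the scene. Friction and masses are not known exactly. Their poses are not given: they have to be found in the camera images.
- battery: Heavy loose battery box, about 2 kg, footprint 126 (x) x 130 (y) mm: tall grey case (x -7 to +63 mm, 190 mm high, black handle on top up to 221 mm) with a low black terminal step at its foot (x -63 to -7 mm, 36 mm high; two knobs on it reach 57 mm). Origin under the middle of the footprint, at bench height. Its +x, from step to case, is the way it slides into the dock.
- battery_step (a point): Middle of the step's flat upright front face (130 mm wide, 36 mm high), 18 mm above the bench: the place to push, towards the box's +x. Sliding takes about 6 to 16 N, as the box rubs hard on the bench; pushed on its case more than about 50 mm above the bench it tips over forwards.
- dock: Docking console, fixed: black box 60 mm high, 170 (x) x 190 (y) mm, grey top. Origin at bench height under the middle of its front face, the back stop; the battery comes in along +x, towards the console. Battery fully home: its origin 63 mm before this one (x = -63 mm, y = 0) and both x axes alike, so that its case's rear face meets the stop.
- dock_mouth (a point): Middle of the entry between the two guide rails, at bench height, 115 mm before the back stop. The rails (22 mm high, fixed to the bench) are aluminium and 146 mm apart inside from the stop to 80 mm before it; then yellow ends splay out to about 180 mm apart at this mouth.
- connect (a joint): Green push button on top of the console: travel in m, 0 is up, 0.006 fully down; spring return, about 1.5 N to start, 5 N fully down.
- connect_top (a point): Centre of the green button's top (up), 78 mm above the bench, 110 mm beyond the back stop along the dock's x. Button 32 mm wide in a yellow collar 48 mm wide; it is pressed straight down. The docked battery's case stands 110 mm away and is 221 mm high with its handle.
- screwdriver: Bystander, leave alone: screwdriver with a yellow handle, about 180 mm long, lying beside the battery's path on the robot's side; origin under its middle.
- burner: Bystander, leave alone: brass burner nozzle, 130 mm tall, 44 mm wide, standing on the far side of the dock's mouth; origin at its foot.
- weight: Bystander, leave alone: steel cylinder weight, 48 mm wide, 30 mm tall, standing on the far side of the battery's path; origin under its centre.
- mug: Bystander, leave alone: white mug, 80 mm wide, 95 mm tall, to the right; origin under its centre.
- jar: Bystander, leave alone: amber jar with a black cap, 60 mm wide, 100 mm tall, at the back; origin under its centre.
- tape: Bystander, leave alone: flat yellow ring (tape core), 90 mm wide, 20 mm tall, to the left near the robot; origin under its centre.
- meter: Bystander, leave alone: orange hand-held meter, 150 x 75 x 35 mm, lying to the right, nearer the robot; origin under its centre.
There are look-alikes about, which are no part of the job. Leave any yellow look-alike of the battery alone.

How it is judged (in metres and radians):
On the way, in this order (a step that is already met when the one before it is completed fails the run):
1. the battery is fully home in the dock, square and upright (x of battery in the frame of dock above -0.069 m and y of battery in the frame of dock between -0.012 and 0.012 m and angle between the x axis of battery and the x axis of dock, either way round below 0.07 rad and angle between battery's own z axis and vertical below 0.05 rad and height (world z) of battery below 0.008 m), for 0.3 s.
2. the green button is pressed down (all of step 1 and value of joint connect above 0.0045 m), for 0.05 s.
At the end, for the whole second after the job is handed in: Battery upright and at rest in the dock, rear face within 6 mm of the back stop, within 12 mm sideways of the middle and 0.07 rad of square; the button was pressed (4.5 of 6 mm) with the battery home and is up again; no bystander moved over 30 mm (all of step 1 and linear speed of battery below 0.01 m/s and value of joint connect below 0.0015 m and distance of each of screwdriver, burner, weight, mug, jar, tape, meter from where it was at the start of the episode below 0.03 m); the robot touches nothing.
It fails at once if the battery is tipped by more than 0.15 rad (angle between battery's own z axis and vertical above 0.15 rad).
It fails at once if the battery is lifted off the bench (height (world z) of battery above 0.015 m).
It fails at once if a bystander is knocked more than 30 mm away (distance of any of screwdriver, burner, weight, mug, jar, tape, meter from where it was at the start of the episode above 0.03 m).
It fails at once if the burner, mug or jar is knocked over (angle between any of burner, mug, jar's own z axis and vertical above 0.4 rad).
It also fails if it takes over 53 s, if anything falls off the work surface, if the arm or the gripper's body presses on something with over 40 N, if the wrist force passes 120 N, or if a joint passes its speed limit or range.

### The arm

A 6-joint arm with a two-finger parallel gripper is mounted at the origin on the work surface. World frame = base frame: x ahead of the robot, y to its left, z up, the work surface at z = 0. Lengths are in mm, angles in rad, forces in N, time in s.
With the tool pointing down it reaches from about 350 to 975 mm from the base axis. Payload 7.1 kg.
Tool frame: the origin (TCP) lies at the centre of the arm's flange, where the gripper is bolted on; the fingertips stand 182 mm ahead of it and the grasp point (between the pads) lies 163 mm ahead of it; z points along the fingers, y is the line along which they close (so a half turn about z gives the same grasp; the last joint's range is limited). The gripper opens to 88 mm and grips with 3 to 60 N. Pads are 20 mm wide; open, the fingers measure 115 mm over their backs; the gripper's body (75 mm by 178 mm) begins 61 mm behind the grasp point.
Start: joints at [-0.019, 0.423, 1.63, -0, 1.089, -0.019], TCP at [624.985, 0.026, 404.675] pointing down, gripper open.
Joint ranges: [-3, 3], [-0.9, 2.11], [0.09, 2.58], [-1.31, 4.45], [0.11, 2.69], [-2.54, 2.54]. Speed limits (rad/s): [2.39, 2.39, 3.01, 3.14, 3.14, 3.14].

### API

Orientations are given as a rotation vector (axis times angle).
In Python, from workcell import readout, get_image, ctrl gives the robot as it stands.
- The arm moves only by the tool step_arm, never from a script. Its argument "targets" is a list that holds one entry, the list of rows, each a list of 7 numbers: the shift along the world's x, y, z as a fraction of full scale, then the turn, a rotation vector about the world's x, y, z as a fraction of full scale, then the opening, from 0 (shut) to 1 (fully open). In form: [[[dx, dy, dz, wx, wy, wz, claw], ...]]. A call has exactly 5 rows; each row shifts and turns the commanded pose from where the row before left it; what a row does not reach is not made up. Full scale, the value 1, is 0.05 m for a shift and 4 degrees for a turn. A row lasts 1/8 s, in which the tool goes at most 62.5 mm and 10.7 degrees, less where a joint would pass 70% of its speed; a pose out of reach is approached as far as the arm can. A call with a number of a shift or a turn outside -1 to 1 is refused whole. A call with a gripper value outside its range is refused whole. The fingers move at their own pace and stop on an object; the grip force is fixed at half the most. Time passes only in rows, so rows that do not move let the fingers close, or fill a call up. It gives the time, the measured TCP pose, the force, the opening and the grip force at its end, in the units of the state.
- readout.get_obs(): the state, without advancing time (a new reading comes with each control period).
- get_image(name): name is "scene" or "side" or "wrist"; returns a dict with "pixels" (480x640x3 uint8, red, green, blue), "intrinsics" (3x3 intrinsics, pixels), "extrinsics" (4x4, takes a point from world to camera coordinates). Camera axes: x right, y down, z forward; pixel columns grow to the right and rows downward; lengths in mm; the calibration is good to about 2 mm. A picture is of the moment at which its call begins. There is no depth.
- ctrl.close_job(): hands the job in; it is judged then, once.
The state is a dict: "t": time; "qpos": joint angles; "qvel": joint speeds; "joint_torque": joint torques, N m; "ee_pos": TCP position; "orientation": TCP orientation; "ft_force": force on the tool from outside, world axes, zero at the start; "moment": the same for the moment, N m; "width": finger opening in mm; "grasp_force": force on a finger pad.
Only numpy, scipy, OpenCV 4.12 (cv2) and the standard library are available. Lean on these libraries where they do the work, as an engineer would, in place of code of your own. Each camera call takes 0.05 s, during which the arm holds its last target. There are 200 camera calls.

## Working session

There is one attempt and no reset: what is moved stays moved. The work goes in short steps, Python scripts to look and compute and a tool call to move; the robot and the scene stay as the last step left them, time stands still between calls to the robot, and variables do not carry over. Pictures are saved under pics/ and viewed, at most 10 in all, crops included, and the job is handed in when it is done.

Besides the shell and the picture viewer there is one more tool, called after "Call:" by a JSON object that holds its "name" and its "arguments", one argument or row to a line. step_arm: Moves the arm, as the interface text tells. Shift numbers are shares of 0.05 m and turn numbers shares of 4 degrees, none past 1 either way. Its arguments: {"type":"object","properties":{"targets":{"type":"array"}},"required":["targets"]}

```bash
mkdir -p pics; cat > h.py <<'E'
import numpy as np, cv2
from workcell import readout, get_image, ctrl
def shot(n,f):
    d=get_image(n); cv2.imwrite('pics/'+f+'.png',cv2.cvtColor(d['pixels'],cv2.COLOR_RGB2BGR)); np.savez('pics/'+f,**d); return d
def load(f): return np.load('pics/'+f+'.npz')
def ray(d,u,v,z):
    E=d['extrinsics'];R=E[:3,:3];t=E[:3,3];c=-R.T@t
    r=R.T@np.linalg.inv(d['intrinsics'])@np.array([u,v,1.]);return c+r*(z-c[2])/r[2]
def proj(d,p):
    E=d['extrinsics'];q=d['intrinsics']@(E[:3,:3]@np.array(p)+E[:3,3]);return q[:2]/q[2]
E
python3 - <<'E'
from h import *
o=readout.get_obs();print(o['t'],o['ee_pos'],o['orientation'],o['ft_force'],o['width'])
for n in('scene','side'):
    d=shot(n,n+'0');E=d['extrinsics'];print(n,-E[:3,:3].T@E[:3,3])
E
```

```text
0.0 [6.24718491e+02 3.52255816e-02 4.03898175e+02] [-2.22062619e+00 -2.22072403e+00  1.66635118e-03] [-0.66183939  0.3857504   0.2527263 ] 88.01314368447301
scene [1434.19843048  252.90536569  807.53160623]
side [ 105.19698122 -630.53209303 1009.44289807]
```

View pics/scene0.png

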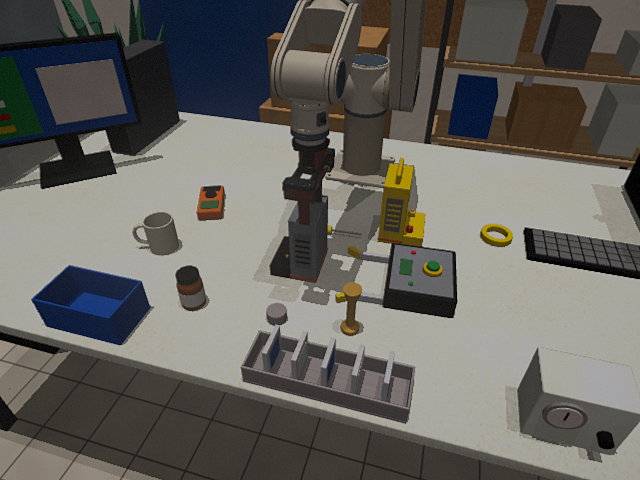

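View pics/side0.png

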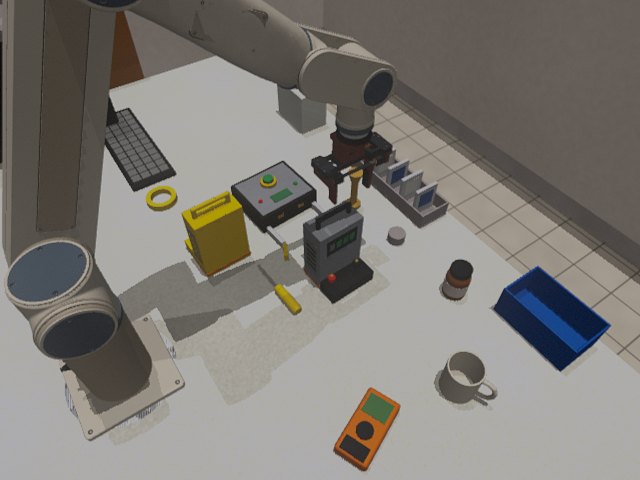

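The console is to the robot's left: button at scene (433,268), side (268,181). The battery stands near (305,245) scene, (335,250) side, with its step away from the console, towards -y. Next I enlarge both views to pick corners.

```bash
python3 - <<'E'
from h import *
for f,(a,b,w,h) in {'scene0':(255,180,210,157),'side0':(225,150,170,150)}.items():
    k=3.8 if f=='scene0' else 4
    im=cv2.imread(f'pics/{f}.png')[b:b+h,a:a+w]; im=cv2.resize(im,None,fx=k,fy=k,interpolation=cv2.INTER_CUBIC)
    im=np.clip(255*(im/255.)**.6,0,255).astype('uint8')
    for g in range(0,w,20): cv2.putText(im,str(a+g),(int(g*k),10),0,.35,(0,0,255)); cv2.line(im,(int(g*k),12),(int(g*k),18),(0,0,255))
    for g in range(0,h,20): cv2.putText(im,str(b+g),(0,int(g*k)+4),0,.35,(0,0,255)); cv2.line(im,(24,int(g*k)),(30,int(g*k)),(0,0,255))
    cv2.imwrite(f'pics/{f}c.png',im)
E
```

```text
(no output)
```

View pics/scene0c.png

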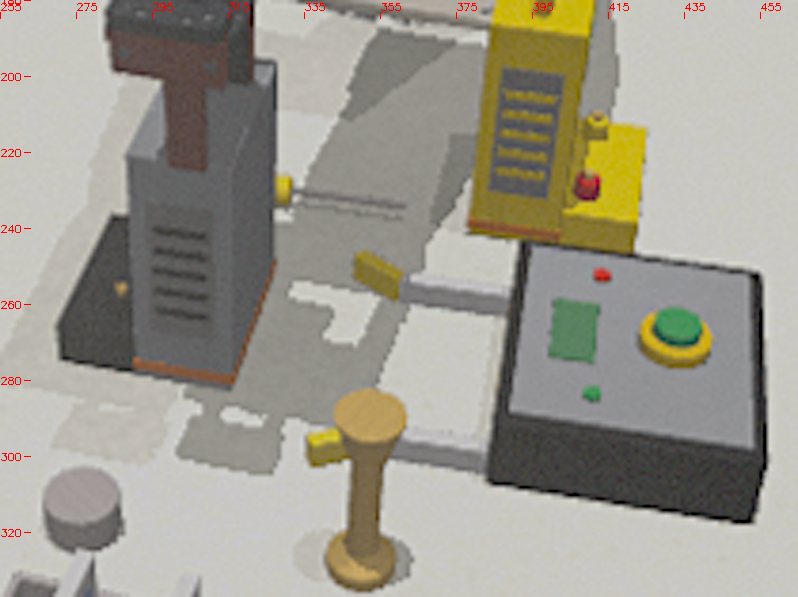

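View pics/side0c.png

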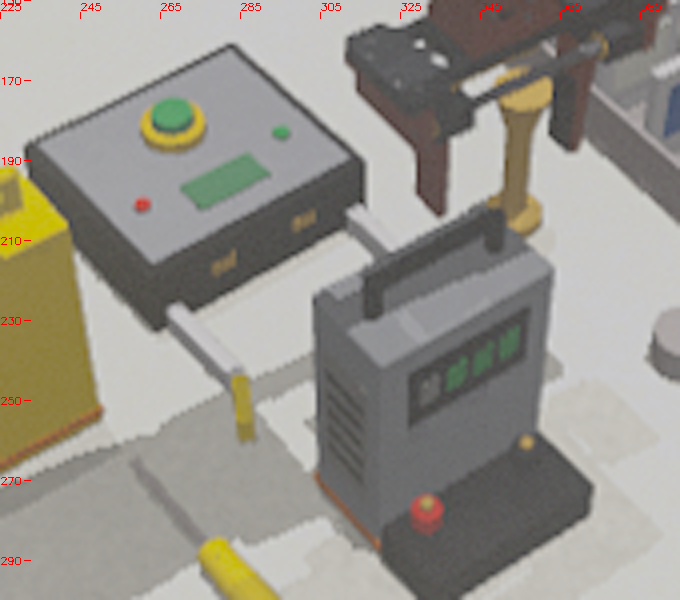

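```bash
python3 - <<'E'
from h import *
S=load('scene0');D=load('side0')
def s(n,x,y,z): print('scene',n,ray(S,255+x/3.8,180+y/3.8,z)[:2].round(1))
def q(n,x,y,z): print('side ',n,ray(D,225+x/4,150+y/4,z)[:2].round(1))
for i,(x,y) in enumerate([(28,147),(232,44),(363,160),(153,264)]): q(f'dock{i}',x,y,60)
for i,(x,y) in enumerate([(523,243),(762,270),(756,446),(495,410)]): s(f'dock{i}',x,y,60)
s('btn',678,326,78);q('btn',173,113,78)
s('dockbot front far',488,482,0);q('dockbot front near',155,329,0)
for i,(x,y) in enumerate([(315,293),(378,368),(552,268),(490,205)]): q(f'case{i}',x,y,190)
for i,(x,y) in enumerate([(128,155),(240,163),(275,62)]): s(f'case{i}',x,y,190)
for n,x,y in [('step-',60,358),('mid',135,375),('case far',235,384),('case near',274,290)]: s(n,x,y,0)
for n,x,y in [('case near',317,480),('case mid',380,550)]: q(n,x,y,0)
q('steptop far front',590,487,36); s('steptop far front',60,326,36); s('steptop near front?',112,216,36)
s('burner',362,570,0); s('weight c',83,495,30)
s('yel far',308,465,0);s('yel near',356,268,0);q('yel near',250,440,0)
q('drv handle',204,550,10);q('drv tip',135,460,5); s('drv handle end',292,188,10)
E
```

```text
side  dock0 [467.8 341.3]
side  dock1 [649.3 355.2]
side  dock2 [660.5 193.8]
side  dock3 [484.5 189.8]
scene dock0 [482.2 184.8]
scene dock1 [464.9 349.3]
scene dock2 [640.8 353.7]
scene dock3 [654.7 193.8]
scene btn [562.6 296.9]
side  btn [564.  295.7]
scene dockbot front far [659.4 195.8]
side  dockbot front near [478.1 186.4]
side  case0 [498.9   4.4]
side  case1 [497.  -63.2]
side  case2 [625.  -57.3]
side  case3 [626.    5.1]
scene case0 [630.2 -53.5]
scene case1 [618.5  15.8]
scene case2 [500.9   5.9]
scene step- [ 626.4 -113. ]
scene mid [628.  -56.9]
scene case far [617.2  12.2]
scene case near [513.   11.4]
side  case near [500.1  11.2]
side  case mid [502.9 -58.2]
side  steptop far front [ 626.2 -113.5]
scene steptop far front [ 632.2 -108.3]
scene steptop near front? [ 506.3 -115.7]
scene burner [753.8 133.8]
scene weight c [769.1 -40.8]
scene yel far [677.4  79.8]
scene yel near [471.1  63.6]
side  yel near [481.2  64.5]
side  drv handle [406.5  -1.1]
side  drv tip [407.4  89.6]
scene drv handle end [401.2  -4.9]
```

Call:
{"name": "step_arm", "arguments": {
  "targets": [
    [[0,0,1,0,0,0,1],[0,0,1,0,0,0,1],[-0.4,-0.8,0.5,0,0,0,1],[-0.4,-0.8,0,0,0,0,1],[-0.4,-0.8,0,0,0,0,1]]
  ]
}}

```text
t: 0.72
ee_pos: [564.2, -120.9, 529.9]
orientation: [2.221, 2.222, 0.0]
ft_force: [-0.8, -0.5, -0.5]
width: 87.5
grasp_force: 0.0
```

```bash
python3 - <<'E'
from h import *
d=shot('wrist','w1');print(d['extrinsics'].round(2),readout.get_obs()['ee_pos'])
E
```

```text
[[ 1.0000e+00  0.0000e+00  0.0000e+00 -5.6381e+02]
 [ 0.0000e+00 -9.6000e-01  2.7000e-01 -1.8369e+02]
 [ 0.0000e+00 -2.7000e-01 -9.6000e-01  4.7778e+02]
 [ 0.0000e+00  0.0000e+00  0.0000e+00  1.0000e+00]] [ 562.32261397 -124.28625969  529.5800565 ]
```

View pics/w1.png

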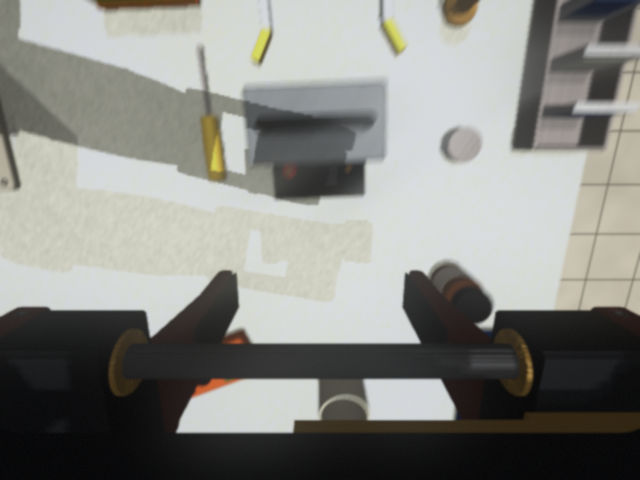

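Wrist view: case top from (245,86) to (386,159), step front edge from (276,198) to (365,194), and the rails' yellow ends at about (260,47) and (393,38). The box is turned roughly 2-3°.

```bash
python3 - <<'E'
from h import *
d=load('w1')
g=cv2.cvtColor(d['pixels'],cv2.COLOR_RGB2HSV)
for n,u,v,z in [('stepfrontL',276,199,18),('stepfrontR',365,195,18),('caseFL',253,163,190),('caseFR',386,159,190),('caseRL',245,86,190),('caseRR',387,78,190),('yelL',258,63,22),('yelR',396,53,22),('yelLtop in',271,30,22),('yelRtop in',382,22,22)]:
    print(n,ray(d,u,v,z)[:2].round(1))
m=cv2.inRange(g,(20,120,90),(35,255,255));m[100:]=0
for c in cv2.findContours(m,0,2)[0]:
    if cv2.contourArea(c)>60:
        r=cv2.minAreaRect(c);print('yellow',np.array([ray(d,*p,22)[:2] for p in cv2.boxPoints(r)]).round(0).tolist())
S=load('side0')
for n,x,y,z in [('decoy corner',102,410,0),('decoy top',70,228,190)]: print(n,ray(S,225+x/4,150+y/4,z)[:2].round(0))
E
```

```text
stepfrontL [ 497.9 -124.1]
stepfrontR [ 630.4 -118. ]
caseFL [500.4 -63.4]
caseFR [625.5 -59.6]
caseRL [496.9   3.3]
caseRR [622.6   9.9]
yelL [480.8  58.3]
yelR [663.8  70.5]
yelLtop in [499.6  97.1]
yelRtop in [643.4 106.5]
yellow [[472.0, 65.0], [488.0, 98.0], [498.0, 94.0], [483.0, 61.0]]
yellow [[645.0, 104.0], [653.0, 108.0], [674.0, 77.0], [666.0, 73.0]]
decoy corner [411. 143.]
decoy top [406. 131.]
```

```bash
python3 - <<'E'
from h import *
S=load('side0')
for n,u,v,z in [('meter',368,428,30),('mug top',465,365,95),('jar top',461,269,100)]: print(n,ray(S,u,v,z)[:2].round(0))
E
```

```text
meter [ 377. -413.]
mug top [ 603. -438.]
jar top [ 771. -259.]
```

Call:
{"name": "step_arm", "arguments": {
  "targets": [
    [[0,-0.8,-0.5,0,0,0.6,1],[0,0,-1,0,0,0,1],[0,0,-1,0,0,0,1],[0,0,-1,0,0,0,1],[0,0,-1,0,0,0,1]]
  ]
}}

```text
t: 1.4
ee_pos: [564.8, -159.8, 303.0]
orientation: [-2.175, -2.267, 0.0]
ft_force: [1.4, -0.6, 0.8]
width: 88.1
grasp_force: 0.0
```

Call:
{"name": "step_arm", "arguments": {
  "targets": [
    [[0,0,-0.8,0,0,0,1],[0,0,-0.8,0,0,0,1],[0,0,-0.4,0,0,0,1],[0,0,-0.18,0,0,0,1],[0,0.1,0,0,0,0,1]]
  ]
}}

```text
t: 2.02
ee_pos: [565.3, -155.0, 196.0]
orientation: [2.175, 2.267, 0.0]
ft_force: [0.1, -0.4, 0.1]
width: 87.7
grasp_force: 0.0
```

Call:
{"name": "step_arm", "arguments": {
  "targets": [
    [[0,0.2,0,0,0,0,1],[0,0.1,0,0,0,0,1],[0,0.1,0,0,0,0,1],[0,0.05,0,0,0,0,1],[0,0.05,0,0,0,0,1]]
  ]
}}

```text
t: 2.65
ee_pos: [565.0, -129.8, 195.8]
orientation: [2.174, 2.267, 0.0]
ft_force: [0.3, 0.5, -0.2]
width: 87.5
grasp_force: 0.0
```

Call:
{"name": "step_arm", "arguments": {
  "targets": [
    [[0,0.06,0,0,0,0,1],[0,0.06,0,0,0,0,1],[0,0.06,0,0,0,0,1],[0,0.06,0,0,0,0,1],[0,0.06,0,0,0,0,1]]
  ]
}}

```text
t: 3.28
ee_pos: [565.2, -116.4, 195.7]
orientation: [2.172, 2.267, -0.002]
ft_force: [0.7, -11.6, -0.7]
width: 87.7
grasp_force: 5.6
```

Call:
{"name": "step_arm", "arguments": {
  "targets": [
    [[0.012,0.2,0,0,0,0,1],[0.012,0.2,0,0,0,0,1],[0.012,0.2,0,0,0,0,1],[0.012,0.2,0,0,0,0,1],[0.012,0.1,0,0,0,0,1]]
  ]
}}

```text
t: 3.9
ee_pos: [568.0, -71.0, 195.7]
orientation: [2.172, 2.268, -0.002]
ft_force: [-2.0, -12.2, -0.5]
width: 87.6
grasp_force: 6.1
```

```bash
python3 - <<'E'
from h import *
d=shot('wrist','w2');print(readout.get_obs()['ee_pos'])
shot('scene','s2');shot('side','sd2')
E
```

```text
[568.06009472 -70.55312844 195.69317033]
```

View pics/w2.png

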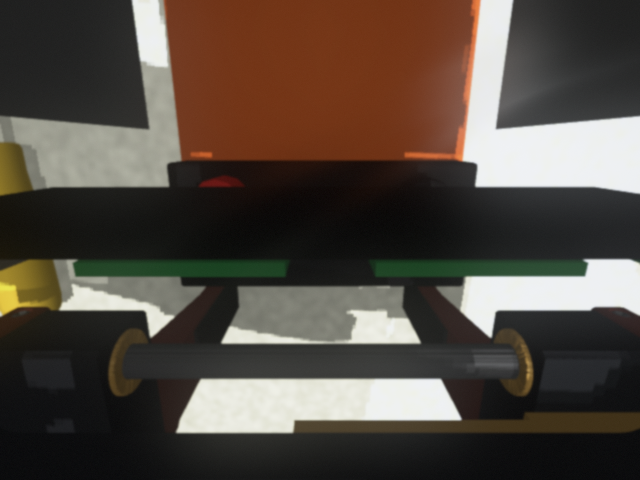

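View pics/s2.png

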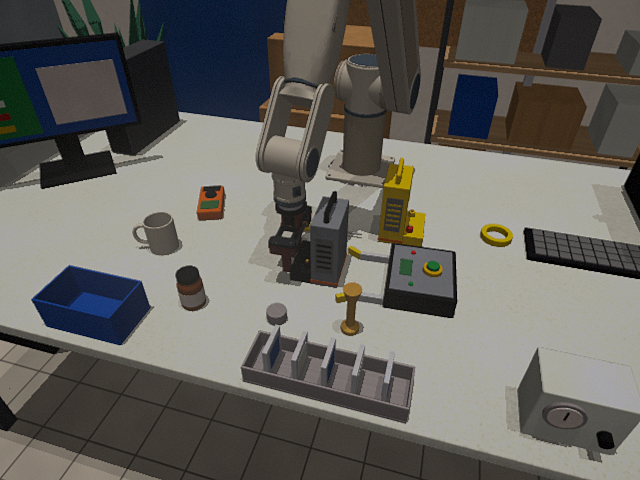

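The box sits centred (step edges at columns 168 and 476) and level between the fingers, and it slides at about 12 N.

Call:
{"name": "step_arm", "arguments": {
  "targets": [
    [[0.02,0.2,0,0,0,0.04,1],[0.02,0.2,0,0,0,0.04,1],[0.02,0.2,0,0,0,0.04,1],[0.02,0.2,0,0,0,0.04,1],[0.02,0.2,0,0,0,0.04,1]]
  ]
}}

```text
t: 4.68
ee_pos: [573.3, -21.4, 195.8]
orientation: [2.156, 2.281, -0.002]
ft_force: [-1.2, -12.2, 0.3]
width: 87.9
grasp_force: 6.1
```

Call:
{"name": "step_arm", "arguments": {
  "targets": [
    [[0.02,0.15,0,0,0,0.04,1],[0.02,0.15,0,0,0,0.04,1],[0.02,0.15,0,0,0,0.04,1],[0.01,0.15,0,0,0,0.04,1],[0.01,0.1,0,0,0,0,1]]
  ]
}}

```text
t: 5.3
ee_pos: [577.1, 13.7, 195.8]
orientation: [2.144, 2.294, -0.002]
ft_force: [-0.8, -12.4, 1.6]
width: 87.9
grasp_force: 6.3
```

```bash
python3 - <<'E'
from h import *
print(readout.get_obs()['ee_pos'])
for n,f,(a,b,w,h) in [('scene','s3',(270,170,200,150))]:
    shot(n,f)
    im=cv2.imread(f'pics/{f}.png')[b:b+h,a:a+w]; im=cv2.resize(im,None,fx=4,fy=4,interpolation=cv2.INTER_CUBIC)
    cv2.imwrite(f'pics/{f}c.png',np.clip(255*(im/255.)**.6,0,255).astype('uint8'))
E
```

```text
[577.07974267  13.73039664 195.77177345]
```

View pics/s3c.png

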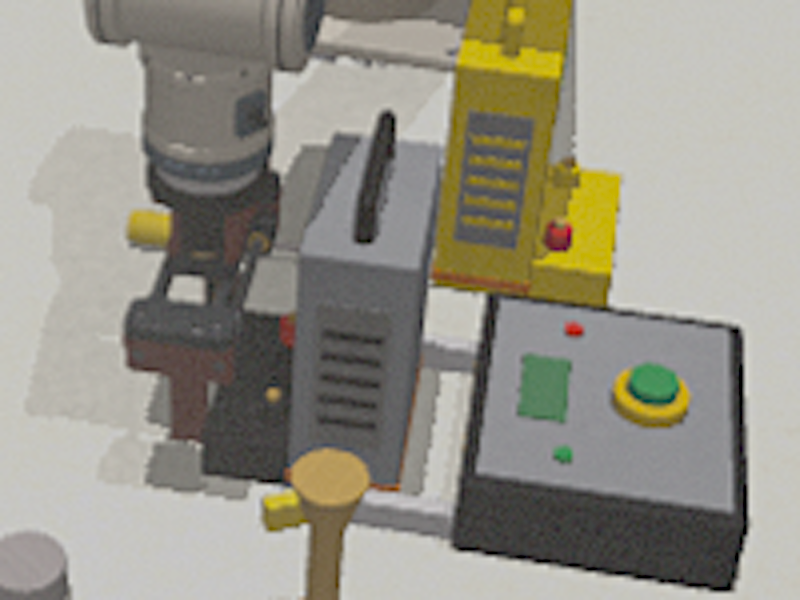

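The case is between the straight rails (crop columns 400 to 457 still to close). Now I follow the dock axis home gently.

Call:
{"name": "step_arm", "arguments": {
  "targets": [
    [[0,0.14,0,0,0,0,1],[-0.01,0.14,0,0,0,0,1],[-0.01,0.12,0,0,0,0,1],[-0.01,0.1,0,0,0,0,1],[0,0.06,0,0,0,0,1]]
  ]
}}

```text
t: 5.98
ee_pos: [575.7, 41.6, 195.7]
orientation: [2.144, 2.294, -0.002]
ft_force: [0.5, -12.7, 1.0]
width: 87.9
grasp_force: 6.5
```

Call:
{"name": "step_arm", "arguments": {
  "targets": [
    [[0,0.06,0,0,0,0,1],[0,0.06,0,0,0,0,1],[0,0.05,0,0,0,0,1],[0,0.05,0,0,0,0,1],[0,0,0,0,0,0,1]]
  ]
}}

```text
t: 6.6
ee_pos: [575.6, 50.9, 195.8]
orientation: [2.143, 2.293, -0.005]
ft_force: [-0.8, -24.2, 4.4]
width: 88.2
grasp_force: 12.4
```

Call:
{"name": "step_arm", "arguments": {
  "targets": [
    [[0,0.03,0,0,0,0,1],[0,0.03,0,0,0,0,1],[0,0,0,0,0,0,1],[0,0,0,0,0,0,1],[0,0,0,0,0,0,1]]
  ]
}}

```text
t: 7.22
ee_pos: [575.6, 51.5, 195.8]
orientation: [2.142, 2.292, -0.008]
ft_force: [-0.9, -41.8, 3.9]
width: 87.7
grasp_force: 20.9
```

Call:
{"name": "step_arm", "arguments": {
  "targets": [
    [[0,-0.2,0,0,0,0,1],[0,-0.8,0,0,0,0,1],[0,-0.8,0,0,0,0,1],[0,-0.2,1,0,0,0,1],[0,0,1,0,0,0,0]]
  ]
}}

```text
t: 7.85
ee_pos: [575.2, -44.0, 296.1]
orientation: [-2.147, -2.291, 0.002]
ft_force: [0.5, 0.3, 0.8]
width: 80.6
grasp_force: 0.0
```

Call:
{"name": "step_arm", "arguments": {
  "targets": [
    [[0,0,1,0,0,0,0],[0,0,1,0,0,0,0],[0,0,1,0,0,0,0],[0,0.5,0.6,0,0,0,0],[0,0.5,0,0,0,0,0]]
  ]
}}

```text
t: 8.48
ee_pos: [575.9, 7.5, 478.8]
orientation: [2.144, 2.291, 0.006]
ft_force: [0.3, -0.3, -0.2]
width: 31.2
grasp_force: 0.0
```

```bash
python3 - <<'E'
from h import *
d=shot('wrist','w4');print(readout.get_obs()['ee_pos'],readout.get_obs()['width'])
E
```

```text
[575.42937607   9.8174314  477.3546267 ] 27.206003877675194
```

View pics/w4.png

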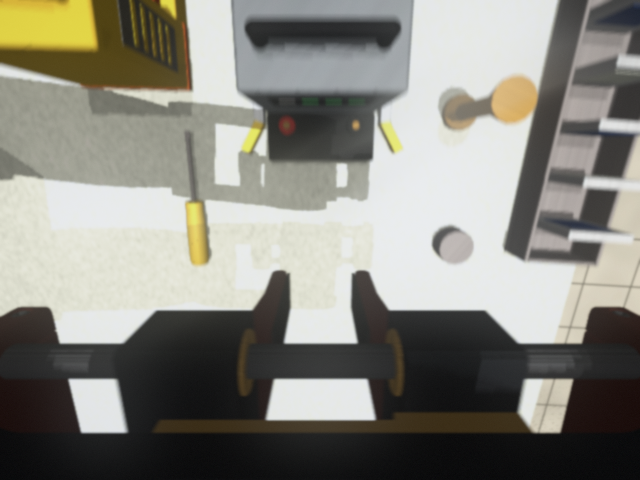

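The battery is home and square: the step front is level at rows 159-161 and centred between the yellow ends. Next is the button.

Call:
{"name": "step_arm", "arguments": {
  "targets": [
    [[-0.06,1,0,0,0,0,0],[-0.06,1,0,0,0,0,0],[-0.06,1,0,0,0,0,0],[-0.06,1,0,0,0,0,0],[0,0.6,0,0,0,0,0]]
  ]
}}

```text
t: 9.15
ee_pos: [562.9, 239.1, 475.2]
orientation: [-2.143, -2.296, 0.001]
ft_force: [0.5, -0.6, -0.6]
width: 0.4
grasp_force: 0.0
```

```bash
python3 - <<'E'
from h import *
d=shot('wrist','w5');print(readout.get_obs()['ee_pos'],readout.get_obs()['width'])
m=cv2.inRange(cv2.cvtColor(d['pixels'],cv2.COLOR_RGB2HSV),(40,90,40),(85,255,255))
for c in cv2.findContours(m,0,2)[0]:
    if cv2.contourArea(c)>150:
        p,s,a=cv2.minAreaRect(c);print(p,s,ray(d,*p,78).round(1))
E
```

```text
[562.98003824 241.3549937  475.16199362] 0.4970612926117792
(310.5, 213.5) (19.0, 21.0) [551.  236.1  78. ]
```

```bash
python3 - <<'E'
from h import *
d=load('w5');print(proj(d,[563.5,296.5,78]),proj(d,[565,241,293]))
S=load('scene0');print('lcd',ray(S,255+575/3.8,180+330/3.8,60))
g=cv2.cvtColor(d['pixels'],cv2.COLOR_RGB2HSV)
u,v=proj(d,[563.5,296.5,78]).astype(int);print(g[v-20:v+21:10,u-30:u+31:10].tolist())
E
```

```text
[325.07882186 160.83314979] [325.6172936  285.96829581]
lcd [564.56988991 232.32798689  60.        ]
[[[90, 9, 115], [98, 9, 118], [21, 112, 162], [21, 118, 169], [25, 63, 197], [99, 10, 186], [98, 11, 185]], [[83, 9, 116], [21, 119, 156], [61, 73, 119], [64, 77, 122], [32, 122, 197], [94, 10, 183], [103, 10, 185]], [[90, 9, 113], [21, 135, 164], [63, 81, 113], [64, 85, 114], [62, 108, 166], [53, 6, 175], [101, 11, 179]], [[78, 11, 112], [21, 60, 120], [29, 105, 114], [55, 93, 102], [21, 152, 158], [95, 12, 125], [102, 11, 113]], [[84, 12, 109], [90, 10, 107], [30, 17, 106], [21, 72, 117], [84, 12, 104], [97, 12, 184], [103, 11, 161]]]
```

View pics/w5.png

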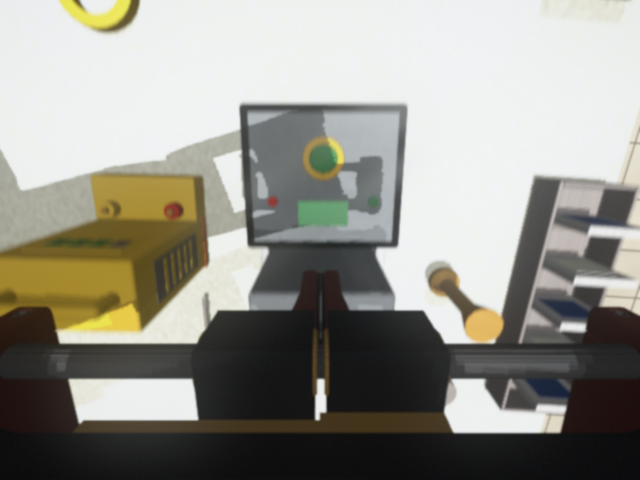

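The button is at (323,158), within 3 px of my estimate, so about (562,298). The fingers are shut.

Call:
{"name": "step_arm", "arguments": {
  "targets": [
    [[0,0.6,0,0,0,0,0],[0,0.52,-0.4,0,0,0,0],[0,0,-1,0,0,0,0],[0,0,-1,0,0,0,0],[0,0,-1,0,0,0,0]]
  ]
}}

```text
t: 9.82
ee_pos: [562.8, 292.9, 302.6]
orientation: [-2.145, -2.295, 0.002]
ft_force: [-0.0, 0.4, -0.4]
width: 0.3
grasp_force: 0.0
```

Call:
{"name": "step_arm", "arguments": {
  "targets": [
    [[0,0,-0.4,0,0,0,0],[0,0,-0.1,0,0,0,0],[0,0,-0.1,0,0,0,0],[0,0,0,0,0,0,0],[0,0,0,0,0,0,0]]
  ]
}}

```text
t: 10.45
ee_pos: [563.8, 293.2, 277.0]
orientation: [2.145, 2.294, 0.003]
ft_force: [0.8, 0.8, 0.3]
width: 0.6
grasp_force: 0.0
```

Call:
{"name": "step_arm", "arguments": {
  "targets": [
    [[0,0.08,-0.14,0,0,0,0],[0,0,-0.14,0,0,0,0],[0,0,-0.06,0,0,0,0],[0,0,-0.06,0,0,0,0],[0,0,0,0,0,0,0]]
  ]
}}

```text
t: 11.08
ee_pos: [563.7, 297.4, 258.0]
orientation: [2.146, 2.295, 0.002]
ft_force: [-6.3, -0.7, 20.9]
width: 0.4
grasp_force: 10.4
```

Call:
{"name": "step_arm", "arguments": {
  "targets": [
    [[0,0,0.05,0,0,0,0],[0,0,0,0,0,0,0],[0,0,0,0,0,0,0],[0,0,0,0,0,0,0],[0,0,0,0,0,0,0]]
  ]
}}

```text
t: 11.7
ee_pos: [563.7, 297.4, 258.4]
orientation: [-2.146, -2.294, -0.002]
ft_force: [-0.4, 2.6, 6.2]
width: 0.6
grasp_force: 3.0
```

Call:
{"name": "step_arm", "arguments": {
  "targets": [
    [[0,0,0.04,0,0,0,0],[0,0,0,0,0,0,0],[0,0,0,0,0,0,0],[0,0,0,0,0,0,0],[0,0,0,0,0,0,0]]
  ]
}}

```text
t: 12.32
ee_pos: [563.6, 297.0, 260.2]
orientation: [2.146, 2.294, 0.0]
ft_force: [0.7, 2.7, 3.5]
width: 0.4
grasp_force: 1.9
```

Call:
{"name": "step_arm", "arguments": {
  "targets": [
    [[0,0,0.04,0,0,0,0],[0,0,0,0,0,0,0],[0,0,0,0,0,0,0],[0,0,0,0,0,0,0],[0,0,0,0,0,0,0]]
  ]
}}

```text
t: 12.95
ee_pos: [563.4, 296.9, 262.1]
orientation: [2.146, 2.295, -0.001]
ft_force: [1.7, 0.5, 1.4]
width: -0.1
grasp_force: 1.3
```

Call:
{"name": "step_arm", "arguments": {
  "targets": [
    [[0,0,0.2,0,0,0,0],[0,0,0.6,0,0,0,0],[0,0,1,0,0,0,0],[0,0,1,0,0,0,0],[0,0,1,0,0,0,0]]
  ]
}}

```text
t: 13.58
ee_pos: [562.8, 296.7, 453.7]
orientation: [-2.145, -2.294, 0.003]
ft_force: [1.2, -0.2, 0.3]
width: 0.1
grasp_force: 0.0
```

```bash
python3 - <<'E'
from h import *
d=shot('side','sd6');a=load('side0')['pixels'].astype(int);b=d['pixels'].astype(int)
h=lambda x:cv2.inRange(cv2.cvtColor(x.astype('uint8'),cv2.COLOR_RGB2HSV),(40,110,60),(85,255,255))
for n,x in(('before',a),('after',b)):
    m=h(x)[165:195,250:290];ys,xs=np.nonzero(m);print(n,len(xs),xs.mean()+250,ys.mean()+165)
for n,(u,v) in dict(weight=(397,236),meter=(368,428),mug=(463,378),jar=(457,283),tape=(162,197),driver=(288,299)).items():
    print(n,abs(a-b)[v-12:v+13,u-12:u+13].mean().round(1))
o=readout.get_obs();print(o['t'],o['ee_pos'],o['ft_force'])
# dock stop gap in the new wrist shot: step front line
w=load('w4');
for u,v in[(268,160),(374,158)]:print('step front top',ray(w,u,v,36).round(1))
E
```

```text
before 65 268.67692307692306 178.93846153846152
after 28 266.60714285714283 177.07142857142858
weight 5.7
meter 4.4
mug 5.6
jar 4.3
tape 6.0
driver 6.5
13.625 [564.11207761 297.37400154 461.31350948] [2.43570407 1.21009554 4.71120281]
step front top [509.5  59.5  36. ]
step front top [640.6  70.6  36. ]
```

```bash
python3 - <<'E'
from h import *
d=load('w5');g=cv2.cvtColor(d['pixels'],cv2.COLOR_RGB2HSV)
m=cv2.inRange(g,(15,50,80),(34,255,255));m[:130]=0;m[190:]=0;m[:,:295]=0;m[:,355:]=0
c=np.vstack(cv2.findContours(m,0,2)[0]);(p,r)=cv2.minEnclosingCircle(c);print(p,r)
for z in(66,70,78):print(z,ray(d,*p,z).round(1),(ray(d,p[0]+r,p[1],z)-ray(d,*p,z))[0])
print(readout.get_obs()['ee_pos'])
E
```

```text
(323.0, 158.0465087890625) 22.515771865844727
66 [561.1 298.9  66. ] 25.634595215121067
70 [561.1 299.1  70. ] 25.37112616900606
78 [561.  299.3  78. ] 24.844188076775936
[564.11207761 297.37400154 461.31350948]
```

Call:
{"name": "step_arm", "arguments": {
  "targets": [
    [[0,0,-1,0,0,0,0],[0,0,-1,0,0,0,0],[0,0,-1,0,0,0,0],[0,0,-0.8,0,0,0,0],[0,0,0,0,0,0,0]]
  ]
}}

```text
t: 14.25
ee_pos: [562.9, 296.8, 260.8]
orientation: [-2.145, -2.294, 0.005]
ft_force: [-0.7, -1.5, 3.3]
width: 0.3
grasp_force: 1.7
```

Call:
{"name": "step_arm", "arguments": {
  "targets": [
    [[0,0,0.14,0,0,0,0],[-0.04,0.04,0,0,0,0,0],[0,0,0,0,0,0,0],[0,0,0,0,0,0,0],[0,0,0,0,0,0,0]]
  ]
}}

```text
t: 14.88
ee_pos: [561.4, 299.0, 269.2]
orientation: [-2.146, -2.295, 0.0]
ft_force: [-0.3, -0.9, 0.5]
width: 0.3
grasp_force: 0.0
```

```bash
cat >> h.py <<'E'
def avg(n=6):
    L=[]
    for _ in range(n): get_image('side'); o=readout.get_obs(); L.append([*o['ee_pos'],*o['ft_force']])
    print(o['t'],np.mean(L,0).round(2))
E
python3 -c "from h import *;avg()"
```

```text
15.175 [ 5.6148e+02  2.9899e+02  2.6911e+02  1.6000e-01 -1.7000e-01 -2.0000e-02]
```

Call:
{"name": "step_arm", "arguments": {
  "targets": [
    [[0,0,-0.06,0,0,0,0],[0,0,0,0,0,0,0],[0,0,0,0,0,0,0],[0,0,0,0,0,0,0],[0,0,0,0,0,0,0]]
  ]
}}

```text
t: 15.8
ee_pos: [561.5, 299.1, 266.2]
orientation: [2.146, 2.295, 0.0]
ft_force: [0.1, 0.2, 0.2]
width: 0.5
grasp_force: 0.0
```

```bash
python3 -c "from h import *;avg()"
```

```text
16.1 [ 5.6150e+02  2.9903e+02  2.6621e+02  1.4000e-01  6.0000e-02 -2.3000e-01]
```

Call:
{"name": "step_arm", "arguments": {
  "targets": [
    [[0,0,-0.08,0,0,0,0],[0,0,0,0,0,0,0],[0,0,0,0,0,0,0],[0,0,0,0,0,0,0],[0,0,0,0,0,0,0]]
  ]
}}

```text
t: 16.73
ee_pos: [561.6, 299.1, 262.3]
orientation: [2.146, 2.295, 0.001]
ft_force: [0.8, 1.0, 2.3]
width: 0.4
grasp_force: 1.2
```

```bash
python3 -c "from h import *;avg()"
```

```text
17.025 [561.63 299.11 262.33   1.45   0.92   2.67]
```

Call:
{"name": "step_arm", "arguments": {
  "targets": [
    [[0,0,-0.06,0,0,0,0],[0,0,-0.03,0,0,0,0],[0,0,0,0,0,0,0],[0,0,0,0,0,0,0],[0,0,0,0,0,0,0]]
  ]
}}

```text
t: 17.65
ee_pos: [561.7, 299.1, 258.3]
orientation: [2.146, 2.294, 0.001]
ft_force: [-0.3, -1.0, 9.1]
width: 0.7
grasp_force: 4.3
```

```bash
python3 -c "from h import *;avg()"
```

```text
17.95 [5.6166e+02 2.9912e+02 2.5831e+02 1.6000e-01 7.0000e-02 8.6400e+00]
```

The force curve fits the button: 2.7 N at 262.3 mm and bottomed at 258.3 mm, which is the full 6 mm. I release it and move clear.

Call:
{"name": "step_arm", "arguments": {
  "targets": [
    [[0,0,0.3,0,0,0,0],[0,0,0.8,0,0,0,0],[0,0,1,0,0,0,0],[0,0,0.6,0,0,0,0],[0,0,0,0,0,0,0]]
  ]
}}

```text
t: 18.58
ee_pos: [561.7, 299.1, 395.3]
orientation: [2.145, 2.294, 0.005]
ft_force: [0.7, 0.1, 0.2]
width: 0.3
grasp_force: 0.0
```

Call:
{"name": "step_arm", "arguments": {
  "targets": [
    [[0,0,0,0,0,0,0],[0,0,0,0,0,0,0],[0,0,0,0,0,0,0],[0,0,0,0,0,0,0],[0,0,0,0,0,0,0]]
  ]
}}

```text
t: 19.2
ee_pos: [561.5, 299.0, 392.4]
orientation: [-2.146, -2.294, 0.001]
ft_force: [-0.2, -0.1, 0.5]
width: 0.4
grasp_force: 0.0
```

```bash
python3 -c "
from h import *
o=readout.get_obs();print(o['t'],o['ee_pos'],o['ft_force']);print(ctrl.close_job())"
```

```text
19.2 [561.49040945 299.03636466 392.40194483] [-0.24092    -0.06957815  0.5441187 ]
the job is handed in; nothing more can be done
None
```

I pushed the battery in until it stopped hard against the back stop, square in the last overhead view; I then pressed the green button fully and released it, moved the arm clear and handed the job in at 19.2 s, but no verdict came back.

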